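Present a test canister's code plate to the scanner

ROBOT

A 6-joint arm with a two-finger parallel gripper is mounted at the origin on the work surface. World frame = base frame: x ahead of the robot, y to its left, z up, the work surface at z = 0. Lengths are in m, angles in rad, forces in N, time in s.
With the tool pointing down it reaches from about 0.325 to 0.9 m from the base axis. Payload 6.1 kg.
Tool frame: the origin (TCP) lies at the very end of the fingers, on their centre line; the grasp point (between the pads) lies bot.grip_depth behind it (bot.grip_depth is the distance from the TCP to the grasp point, in m); x points along the fingers, y is the direction in which the jaws open and shut, and the axes are right-handed (so a half turn about x gives the same grasp; the last joint's range is limited). The gripper opens to 85 mm and grips with 20 to 120 N. Pads are 22 mm wide; open, the fingers measure 114 mm over their backs; the gripper's body (76 mm by 85 mm) begins 54 mm behind the grasp point. The pads swing forward as they close: fully open they stand 13 mm farther back than shut.
Start: joints at [-1.374, 0.22, 1.526, -0, 1.395, -0.126], TCP at [0.198, -0.593, 0.231] pointing down, gripper open.
Joint ranges: [-2.98, 2.98], [-0.91, 2.08], [0.09, 2.57], [-1.24, 4.39], [0.2, 2.65], [-2.68, 2.68]. Speed limits (rad/s): [2.57, 2.57, 3.01, 3.14, 3.14, 3.14].

INTERFACE

Orientations are given as a unit quaternion [w, x, y, z].
In Python, from workcell import bot, imaging gives the robot as it stands.
- The arm moves only by the shell command python3 -m creep 'ROWS'. ROWS is JSON, a list of rows, each a list of 7 numbers: the shift along the tool's x, y, z in cm, then the turn, a rotation vector about the tool's x, y, z in degrees, then the closure in counts, from 0 (fully open) to 255 (shut). A call has 1 to 12 rows; each row is the pose to reach, as a shift and turn from the pose commanded when the call began, along the tool's axes at that moment; what a row does not reach only later rows make up. A row lasts 1/8 s, in which the tool goes at most 62.5 mm and 10.7 degrees, less where a joint would pass 70% of its speed; a pose out of reach is approached as far as the arm can. A call with a gripper value outside its range is refused whole. The fingers move at their own pace and stop on an object; the grip force is fixed at half the most. Time passes only in rows, so rows that repeat a pose let the fingers close. It gives the time, the measured TCP pose, the force and the opening at its end, in the units of the state.
- bot.get_state(): the state, without advancing time (a new reading comes with each control period).
- imaging.snapshot(name): name is "scene" or "top" or "wrist"; returns a dict with "img" (480x640x3 uint8, blue, green, red), "intrinsics" (3x3 intrinsics, pixels), "view" (4x4, takes a point from world to camera coordinates); the wrist camera has in their place "tool_from_camera" (4x4, takes a point from camera to tool coordinates, whose origin is the TCP and whose axes are the tool frame's). Camera axes: x right, y down, z forward; pixel columns grow to the right and rows downward; lengths in m; the calibration is good to about 2 mm. A picture is of the moment at which its call begins: read the wrist's pose just before it. There is no depth.
- bot.finish_job(): hands the job in, once; it reports no verdict.
The state is a dict: "t": time; "qpos": joint angles; "qvel": joint speeds; "tau": joint torques, N m; "ee_pos": TCP position; "tcp_rot": TCP orientation; "contact_force": force on the tool from outside, world axes, zero at the start; "ft_torque": the same for the moment, N m; "grip_width": finger opening in m.
Only numpy, scipy, OpenCV 4.12 (cv2) and the standard library are available. Lean on these libraries where they do the work, as an engineer would, in place of code of your own. Each camera call takes 0.05 s, during which the arm holds its last target. There are 200 camera calls.

TASK

The test canister stands in the shallow nest on the leak tester's sloping deck with its code plate turned away from the scanner. Turn the canister in its nest, without lifting it out, until the code plate faces the scanner block, then let go of it. Leave the tray, cup and handset where they are and do not press hard on the scanner or the valve pillar.

Things in the scene. Friction and masses are not known exactly. Their poses are not given: they have to be found in the camera images.
- tester: Fixed aluminium leak tester. Its deck (160 x 340 mm) leans 28 degrees down towards the robot; a 145 mm high housing behind. Origin: nest floor centre, on the deck, 100 mm above the bench. z: deck normal = canister axis, 28 degrees from vertical; x: up the slope, away from the robot; y: along the deck, left. Nest: dark ring about the origin, inner diameter 59, outer 69, 12 mm high.
- canister: Closed aluminium cylinder, 56 mm diameter, 90 tall, 0.3 kg, heavy foot, loose in the nest, leaning with the deck. Origin: centre of underside; z: axis, to the lid. Code plate (bar-code label in black frame, 26 mm wide, 3 proud, 17 to 51 above the underside) on its +x side; a raised black strip on the lid (26 x 12 x 4), centre to rim, points the same way. Side is bare above 51 mm: grip there.
- scanner: Scanner: grey rectangular block with black top, 56 (x) x 40 (y) x 56 mm tall, fixed on the deck 110 mm to the left or right of the nest's centre (it varies), a glass window in both side faces, so one always looks at the nest. Origin: centre of underside, axes as the tester's. The round pillar on the nest's other side is not the scanner.
- scanner_eye (a point): Centre of the scanner block at window height, 31 mm above the deck along its normal.
- valve: Round dark steel valve pillar, 40 mm diameter, 58 mm tall, with a brass stub, fixed on the deck on the other side of the nest from the scanner, 110 mm from its centre; a bystander. Origin: centre of its underside.
- tray: Bystander: red tray with pockets, 220 x 200 x 50 mm, loose on the bench to the left. Origin: centre of its underside.
- cup: Bystander: empty open aluminium cup, 72 mm diameter, 75 mm tall, loose on the bench to the right. Origin: centre of its underside.
- phone: Bystander: flat black handset, 145 x 70 x 9 mm, lying on the bench to the right. Origin: centre of its underside.

How it is judged:
By the outcome, as a careful person would: the job done as asked, in the order asked, and still so for the second after the job is handed in, with the robot touching nothing.
It also fails if it takes over 40 s, if anything falls off the work surface, if the arm or the gripper's body presses on something with over 40 N, if the wrist force passes 120 N, or if a joint passes its speed limit or range.

## Working session

There is one attempt and no reset: what is moved stays moved. The work goes in short steps, Python scripts to look and compute and a shell command to move; the robot and the scene stay as the last step left them, time stands still between calls to the robot, and variables do not carry over. Pictures are saved under pics/ and viewed, about 8 in all and at most 12, crops included, and the job is handed in when it is done.

```bash
mkdir -p pics; ls; python3 - <<'E'
from workcell import bot, imaging
import cv2,numpy as np
s=bot.get_state(); print({k:np.round(v,3) for k,v in s.items()}, bot.grip_depth)
for n in("scene","top"):
    d=imaging.snapshot(n); cv2.imwrite(f"pics/{n}0.png",d["img"]); np.savez(f"{n}.npz",K=d["intrinsics"],V=d["view"]); print(d["intrinsics"],d["view"])
d=imaging.snapshot("wrist"); print(d["intrinsics"],d["tool_from_camera"]); np.savez("wrist.npz",K=d["intrinsics"],T=d["tool_from_camera"])
E
```

```text
pics
{'t': np.float64(0.0), 'qpos': array([-1.374,  0.221,  1.528, -0.   ,  1.395, -0.126]), 'qvel': array([ 0.001,  0.001,  0.   , -0.001, -0.002,  0.001]), 'tau': array([-1.0000e-03, -4.9690e+01, -3.8939e+01, -0.0000e+00,  1.1000e-02,
       -0.0000e+00]), 'ee_pos': array([ 0.198, -0.592,  0.23 ]), 'tcp_rot': array([-0.113, -0.698, -0.114,  0.698]), 'contact_force': array([ 0.353,  0.656, -0.032]), 'ft_torque': array([ 0.008, -0.029,  0.027]), 'grip_width': np.float64(0.086)} 0.0187
[[452.85673547   0.         319.19229602]
 [  0.         452.85673547 239.14266412]
 [  0.           0.           1.        ]] [[-0.21316533  0.97697394 -0.00908137  0.07320959]
 [ 0.83638366  0.17766987 -0.51855163 -0.32802778]
 [-0.50499794 -0.11813274 -0.85499809  1.65691354]
 [ 0.          0.          0.          1.        ]]
[[584.52391607   0.         310.27734311]
 [  0.         584.52391607 240.09398726]
 [  0.           0.           1.        ]] [[ 7.13916624e-03 -9.99970982e-01  2.65840542e-03  1.29440025e-02]
 [-9.80645577e-01 -7.52131865e-03 -1.95646830e-01  4.68691839e-01]
 [ 1.95661147e-01 -1.21019828e-03 -9.80670817e-01  1.84018649e+00]
 [ 0.00000000e+00  0.00000000e+00  0.00000000e+00  1.00000000e+00]]
[[373.91372483   0.         314.26189725]
 [  0.         373.91372483 240.38691911]
 [  0.           0.           1.        ]] [[ 1.27603173e-03 -3.09797287e-01  9.50801774e-01 -1.42739071e-01]
 [ 9.99999147e-01  6.58774922e-04 -1.12741056e-03  9.80319444e-04]
 [-2.77095631e-04  9.50802402e-01  3.09797863e-01 -7.95502161e-02]
 [ 0.00000000e+00  0.00000000e+00  0.00000000e+00  1.00000000e+00]]
```

View pics/scene0.png

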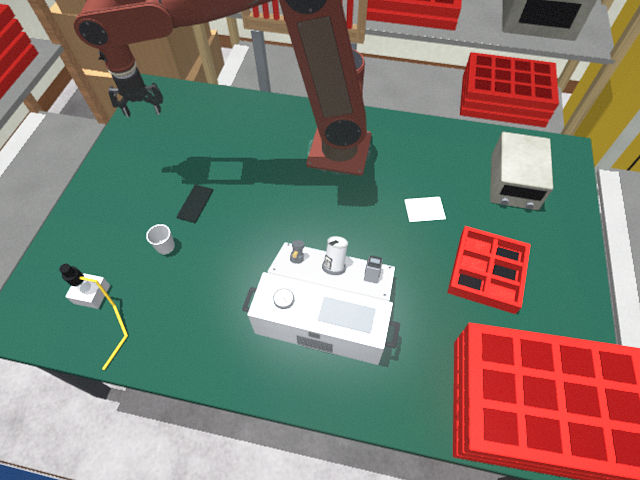

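View pics/top0.png

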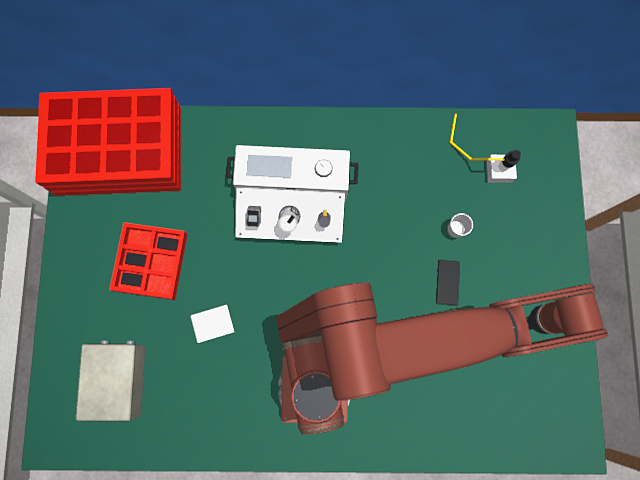

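The scanner is on the left (+y): top view (253,216), scene view (373,268). The valve is on the right: (324,218) and (297,252). The canister is between them, at top (289,219) and scene (337,254). Next I enlarge both.

```bash
python3 - <<'E'
import cv2,numpy as np
a=cv2.imread("pics/top0.png")[180:250,225:357]; b=cv2.imread("pics/scene0.png")[225:295,265:397]
f=lambda i:cv2.resize(i,None,fx=6,fy=6*.6/.84*1,interpolation=cv2.INTER_CUBIC)
f=lambda i:cv2.resize(i,(792,420) ,interpolation=cv2.INTER_CUBIC)
cv2.imwrite("pics/c1.png",cv2.resize(np.vstack([f(a),f(b)]),(565,600),interpolation=cv2.INTER_AREA))
E
```

```text
(no output)
```

View pics/c1.png

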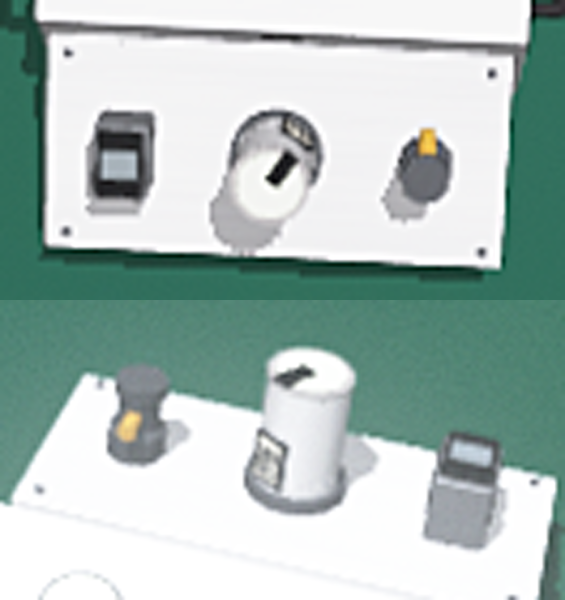

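The enlarged crop shows the lid centre at top (269,185) and scene (311,372). The strip points away from the robot and to the right, and the plate is at the rear right. The deck's four screws are visible in both views. I'll fit the tester pose from all of these.

```bash
cat > h.py <<'E'
import numpy as np
from scipy.optimize import least_squares
from scipy.spatial.transform import Rotation as R
def frame(yaw):  # tester axes: x up slope, z deck normal
    return (R.from_euler('z',yaw)*R.from_euler('y',-np.radians(28))).as_matrix()
def proj(n,P):
    d=np.load(n+".npz"); c=P@d["V"][:3,:3].T+d["V"][:3,3]; u=c@d["K"].T; return u[:,:2]/u[:,2:]
E
python3 - <<'E'
from h import *
s=565/132
T=np.array([[269,185],[118,162],[424,183],[67,53],[491,73],[66,231],[481,252]])/s+[225,180]
S=(np.array([[311,372],[470,457],[141,376],[535,482],[100,384]])-[0,300])/s+[265,225]
S2=(np.array([[512,598],[40,490]])-[0,300])/s+[265,225]; 
def loc(p):
    a,b1,b2=p[3:6]
    return np.array([[0,0,.09],[0,.11,.056],[0,-.11,.058],[b1,a,0],[b1,-a,0],[b2,a,0],[b2,-a,0]])
def world(p,L): return L@frame(p[2]).T+[p[0],p[1],.1]
def f(p):
    W=world(p,loc(p))
    # scene camera faces robot: near screws (bottom) are the upslope ones
    so=W[[0,1,2,5,6,3,4]]
    return np.r_[proj("top",W)-T, proj("scene",so)-np.vstack([S,S2])].ravel()
r=least_squares(f,[.6,.06,0,.15,.06,-.06],loss='soft_l1')
p=r.x; print(p,np.degrees(p[2])); print(np.round(f(p).reshape(-1,2),1))
np.save("p.npy",p[:3])
# strip direction: strip tip and root pixels, top
F=frame(p[2])
g=lambda q:np.r_[proj("top",world(p,np.array([[.015*np.cos(q[0])*1,.015*np.sin(q[0]),.094]])))[0]-(np.array([284,168])/s+[225,180]),
                 proj("scene",world(p,np.array([[.015*np.cos(q[0]),.015*np.sin(q[0]),.094]])))[0]-(np.array([295,77])/s+[265,225])]
for q0 in (-2,-1,0,1,2):
    q=least_squares(g,[q0]); print(np.degrees(q.x),q.cost)
print("lid",world(p,np.array([[0,0,.09]])))
E
```

```text
[ 0.53619955  0.08383945 -0.0445589   0.15510721  0.06715585 -0.06880616] -2.553036777692893
[[-0.4 -0.2]
 [-0.2  0.5]
 [-0.1 -0.6]
 [-0.2 -0.1]
 [-0.2  0.3]
 [-0.5  0. ]
 [-0.5  0.1]
 [-0.3 -0. ]
 [-0.2 -0.8]
 [-0.   0.2]
 [-0.6  0. ]
 [-0.3  0. ]
 [-0.3  0.4]
 [-0.4 -0.4]]
[-34.67982435] 0.9460936909394717
[-34.67982014] 0.9460936909378747
[-34.67981593] 0.9460936909365062
[-34.67981593] 0.9460936909365062
[-34.67986497] 0.9460936909684601
lid [[0.49398905 0.08572155 0.17946528]]
```

The fit is good, with residuals under 1 px. The tester origin is (0.536, 0.084, 0.100), its yaw is -2.6° and the strip is at -35° in the tester frame. The scanner is at +90°, so the canister must turn about +125° about the deck normal. Next I work out the pre-grasp pose.

```bash
cat >> h.py <<'E'
def pose():
    from workcell import bot
    s=bot.get_state(); w,x,y,z=s["tcp_rot"]; return s,np.array(s["ee_pos"]),R.from_quat([x,y,z,w])
def delta(h,phi,off=(0,0)):
    """shift (cm) and turn (deg) in tool axes to reach height h on the axis, jaw y at angle phi in tester frame"""
    x,y,yaw=np.load("p.npy"); F=frame(yaw); s,P,Q=pose()
    t=np.array([x,y,.1])+F@[off[0],off[1],h]
    c,sn=np.cos(np.radians(phi)),np.sin(np.radians(phi)); Y=F@[c,sn,0]; X=-F[:,2]
    M=R.from_matrix(np.c_[X,Y,np.cross(X,Y)])
    return np.round(Q.inv().apply(t-P)*100,2),np.round(np.degrees((Q.inv()*M).as_rotvec()),1)
def where():
    x,y,yaw=np.load("p.npy"); F=frame(yaw); s,P,Q=pose(); M=F.T@Q.as_matrix()
    print("t",round(s["t"],2),"local mm",np.round(F.T@(P-[x,y,.1])*1e3,1),"tilt err deg",np.round(np.degrees(np.arcsin(M[:2,0])),2),"phi",np.degrees(np.arctan2(M[1,1],M[0,1])).round(1),"q",np.round(s["qpos"],2),"F",np.round(s["contact_force"],1),"w",round(s["grip_width"],4))
E
python3 - <<'E'
from h import *
print(pose()[2].as_matrix().round(2)); where()
for phi in range(-180,180,30): print(phi,*delta(.2,phi))
E
```

```text
[[-0.    0.32 -0.95]
 [ 0.   -0.95 -0.32]
 [-1.   -0.   -0.  ]]
t 0.15 local mm [-210.3 -690.5  259.6] tilt err deg [-28.02   0.08] phi -71.3 q [-1.37  0.22  1.53  0.    1.39 -0.13] F [-0.2 -1.  -0.2] w 0.0858
-180 [ -4.52 -56.78 -44.74] [108.5  27.1 -18.5]
-150 [ -4.52 -56.78 -44.74] [ 79.3  28.7 -10.1]
-120 [ -4.52 -56.78 -44.74] [50.  28.9 -2.2]
-90 [ -4.52 -56.78 -44.74] [20.6 27.7  5.2]
-60 [ -4.52 -56.78 -44.74] [-8.8 25.3 12.2]
-30 [ -4.52 -56.78 -44.74] [-38.2  21.7  18.6]
0 [ -4.52 -56.78 -44.74] [-67.5  16.8  24.6]
30 [ -4.52 -56.78 -44.74] [-96.8  10.5  30. ]
60 [ -4.52 -56.78 -44.74] [-125.9    2.6   34.7]
90 [ -4.52 -56.78 -44.74] [-154.7   -7.3   38.6]
120 [ -4.52 -56.78 -44.74] [166.2  18.  -37.5]
150 [ -4.52 -56.78 -44.74] [137.5  23.7 -27.6]
```

```bash
python3 -m creep '[[-4.5,-56.8,-44.7,-18.6,24.1,14.3,0],[-4.5,-56.8,-44.7,-18.6,24.1,14.3,0],[-4.5,-56.8,-44.7,-18.6,24.1,14.3,0],[-4.5,-56.8,-44.7,-18.6,24.1,14.3,0],[-4.5,-56.8,-44.7,-18.6,24.1,14.3,0],[-4.5,-56.8,-44.7,-18.6,24.1,14.3,0],[-4.5,-56.8,-44.7,-18.6,24.1,14.3,0],[-4.5,-56.8,-44.7,-18.6,24.1,14.3,0],[-4.5,-56.8,-44.7,-18.6,24.1,14.3,0],[-4.5,-56.8,-44.7,-18.6,24.1,14.3,0],[-4.5,-56.8,-44.7,-18.6,24.1,14.3,0],[-4.5,-56.8,-44.7,-18.6,24.1,14.3,0]]'; python3 -c "
from h import *; where(); print(*delta(.2,-50))"
```

```text
t: 1.65
ee_pos: [0.4423, 0.0898, 0.2771]
tcp_rot: [0.283, 0.809, 0.158, -0.49]
contact_force: [0.9, -0.6, 0.2]
grip_width: 0.0858
t 1.65 local mm [1.000e-01 1.800e+00 2.005e+02] tilt err deg [ 0.06 -0.07] phi -49.9 q [ 0.06 -0.67  2.26 -0.06  1.07  1.  ] F [ 0.9 -0.6  0.2] w 0.0858
[0.05 0.13 0.12] [ 0.1  0.  -0.1]
```

```bash
cat >> h.py <<'E'
def wproj(L,P,Q):
    "tester-frame points -> wrist pixels"
    x,y,yaw=np.load("p.npy"); W=L@frame(yaw).T+[x,y,.1]; d=np.load("wrist.npz"); T=np.linalg.inv(d["T"])
    c=Q.inv().apply(W-P)@T[:3,:3].T+T[:3,3]; u=c@d["K"].T; return u[:,:2]/u[:,2:]
E
python3 - <<'E'
from h import *
from workcell import imaging; import cv2
s,P,Q=pose(); np.savez("w1.npz",P=P,Q=Q.as_quat())
im=imaging.snapshot("wrist")["img"]; cv2.imwrite("pics/w1.png",im)
a=np.radians(np.arange(0,360,45)); 
print("lid ctr",wproj(np.array([[0,0,.09]]),P,Q)); print(np.c_[np.degrees(a),wproj(np.c_[.028*np.cos(a),.028*np.sin(a),.09+0*a],P,Q)].round(0))
E
```

```text
lid ctr [[314.95838479 238.05532982]]
[[  0. 341. 209.]
 [ 45. 311. 199.]
 [ 90. 284. 213.]
 [135. 276. 241.]
 [180. 290. 266.]
 [225. 318. 274.]
 [270. 344. 262.]
 [315. 354. 235.]]
```

View pics/w1.png

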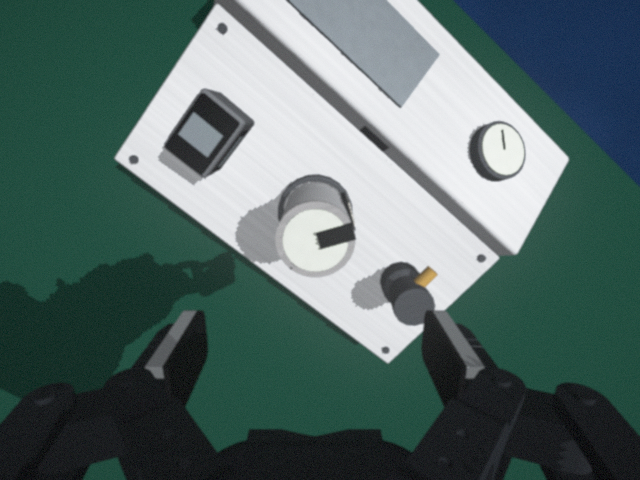

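The wrist image shows the lid centre at (316,238), against a predicted (315,238). The strip runs from (318,241) to (354,231), about -38°, which agrees with the earlier estimate. The scanner and valve are clear of the finger path, so I descend.

```bash
python3 -m creep '[[4,0.1,0.1,0,0,0,0],[8,0.1,0.1,0,0,0,0],[11,0.1,0.1,0,0,0,0],[13,0.1,0.1,0,0,0,0],[14.2,0.1,0.1,0,0,0,0],[14.6,0.1,0.1,0,0,0,0],[14.6,0.1,0.1,0,0,0,0],[14.6,0.1,0.1,0,0,0,0]]'; python3 - <<'E'
from h import *
where(); print(*delta(.0545,-50))
d=np.load("w1.npz");P=d["P"];Q=R.from_quat(d["Q"])
for a in (-45,-40,-35,-30):
    r=np.radians(a); print(a,wproj(np.array([[0,0,.094],[.026*np.cos(r),.026*np.sin(r),.094]]),P,Q).round(1))
E
```

```text
t: 2.7
ee_pos: [0.5104, 0.0831, 0.1482]
tcp_rot: [0.283, 0.809, 0.158, -0.491]
contact_force: [-0.1, 0.2, -0.2]
grip_width: 0.0856
t 2.7 local mm [-0.1 -1.8 54.6] tilt err deg [-0.02 -0.06] phi -50.0 q [ 0.03 -0.32  2.28 -0.06  0.69  0.99] F [-0.1  0.2 -0.2] w 0.0856
[ 0.01 -0.14 -0.12] [ 0.   0.1 -0. ]
-45 [[315.  239.8]
 [352.  236.8]]
-40 [[315.  239.8]
 [351.7 233.7]]
-35 [[315.  239.8]
 [351.1 230.6]]
-30 [[315.  239.8]
 [350.2 227.6]]
```

```bash
python3 -m creep '[[0,-0.1,-0.1,0,0,0,0],[0,-0.1,-0.1,0,0,0,255],[0,-0.1,-0.1,0,0,0,255],[0,-0.1,-0.1,0,0,0,255],[0,-0.1,-0.1,0,0,0,255],[0,-0.1,-0.1,0,0,0,255],[0,-0.1,-0.1,0,0,0,255],[0,-0.1,-0.1,0,0,0,255]]'; python3 -c "
from h import *; where()"
```

```text
t: 3.7
ee_pos: [0.5102, 0.0847, 0.1478]
tcp_rot: [0.283, 0.809, 0.158, -0.491]
contact_force: [-5.8, 0.7, 6.0]
grip_width: 0.0548
t 3.7 local mm [-0.6 -0.3 54.4] tilt err deg [-0.1  -0.06] phi -49.9 q [ 0.04 -0.32  2.28 -0.06  0.69  0.99] F [-5.8  0.7  6. ] w 0.0548
```

```bash
python3 -m creep '[[0,0,0,-5,0,0,255],[0,0,0,-12,0,0,255],[0,0,0,-19,0,0,255],[0,0,0,-26,0,0,255],[0,0,0,-33,0,0,255],[0,0,0,-40,0,0,255],[0,0,0,-47,0,0,255],[0,0,0,-53,0,0,255],[0,0,0,-58,0,0,255],[0,0,0,-61,0,0,255],[0,0,0,-62,0,0,255],[0,0,0,-62,0,0,255]]'; python3 -c "
from h import *; where()"
```

```text
t: 5.2
ee_pos: [0.5103, 0.0842, 0.148]
tcp_rot: [0.659, 0.547, 0.388, -0.34]
contact_force: [-6.4, -2.5, 7.0]
grip_width: 0.0544
t 5.2 local mm [-0.3 -0.8 54.5] tilt err deg [-0.08 -0.11] phi 12.1 q [ 0.04 -0.32  2.28 -0.06  0.69 -0.09] F [-6.4 -2.5  7. ] w 0.0544
```

```bash
python3 -m creep '[[0,0,0,-5,0,0,255],[0,0,0,-12,0,0,255],[0,0,0,-19,0,0,255],[0,0,0,-26,0,0,255],[0,0,0,-33,0,0,255],[0,0,0,-40,0,0,255],[0,0,0,-47,0,0,255],[0,0,0,-54,0,0,255],[0,0,0,-59,0,0,255],[0,0,0,-62,0,0,255],[0,0,0,-63,0,0,255],[0,0,0,-63,0,0,255]]'; python3 - <<'E'
from h import *
from workcell import imaging; import cv2
where(); s,P,Q=pose()
im=imaging.snapshot("wrist")["img"]; b=imaging.snapshot("scene")["img"]
f=cv2.resize(b[225:295,265:397],(440,233),interpolation=cv2.INTER_CUBIC)
o=np.zeros((563,440,3),np.uint8); o[:330]=cv2.resize(im,(440,330)); o[330:]=f; cv2.imwrite("pics/w2.png",o)
c=wproj(np.array([[0,0,.094],[0,.026,.094]]),P,Q)*440/640; print(c.round(1))
E
```

```text
t: 6.7
ee_pos: [0.5102, 0.0842, 0.1479]
tcp_rot: [0.848, 0.122, 0.509, -0.087]
contact_force: [-8.3, -3.3, 7.7]
grip_width: 0.0548
t 6.7 local mm [-0.5 -0.8 54.5] tilt err deg [-0.11 -0.11] phi 75.0 q [ 0.04 -0.32  2.28 -0.06  0.69 -1.19] F [-8.3 -3.3  7.7] w 0.0548
[[216.  257. ]
 [269.5 245.1]]
```

View pics/w2.png

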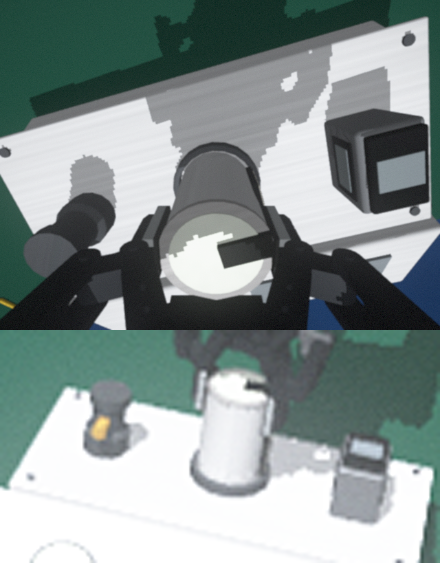

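The strip now points right, from (220,257) to (271,245), against a predicted (216,257) to (269,245) for a plate facing the scanner. The canister is still seated, so I release and back off along the axis.

```bash
python3 -m creep '[[0,0,0,0,0,0,0],[0,0,0,0,0,0,0],[0,0,0,0,0,0,0],[0,0,0,0,0,0,0],[0,0,0,0,0,0,0],[-1,0,0,0,0,0,0],[-3,0,0,0,0,0,0],[-6,0,0,0,0,0,0],[-9,0,0,0,0,0,0],[-12,0,0,0,0,0,0],[-14,0,0,0,0,0,0],[-14,0,0,0,0,0,0]]'; python3 - <<'E'
from h import *
from workcell import imaging; import cv2
where(); s,P,Q=pose()
im=imaging.snapshot("wrist")["img"]; b=imaging.snapshot("top")["img"]
L=np.array([[0,0,.094],[0,.026,.094],[0,0,.09]]+[[.026*np.cos(a),.026*np.sin(a),.094] for a in np.radians([80,100])])
c=wproj(L,P,Q); x0,y0=(c[0]-[100,75]).astype(int); print(x0,y0,((c-[x0,y0])*4).round(1).tolist())
cv2.imwrite("pics/w3.png",cv2.resize(im[y0:y0+150,x0:x0+200],(800,600),interpolation=cv2.INTER_CUBIC))
E
```

```text
t: 8.3
ee_pos: [0.4454, 0.0878, 0.2737]
tcp_rot: [0.849, 0.123, 0.507, -0.086]
contact_force: [-0.1, -0.1, -0.0]
grip_width: 0.0853
t 8.3 local mm [ 1.300e+00 -1.000e-01  1.961e+02] tilt err deg [ 0.18 -0.04] phi 75.0 q [ 0.06 -0.66  2.26 -0.06  1.05 -1.19] F [-0.1 -0.1 -0. ] w 0.0853
212 162 [[403.6, 303.3], [551.0, 265.9], [403.7, 296.3], [554.8, 290.9], [542.7, 241.8]]
```

View pics/w3.png

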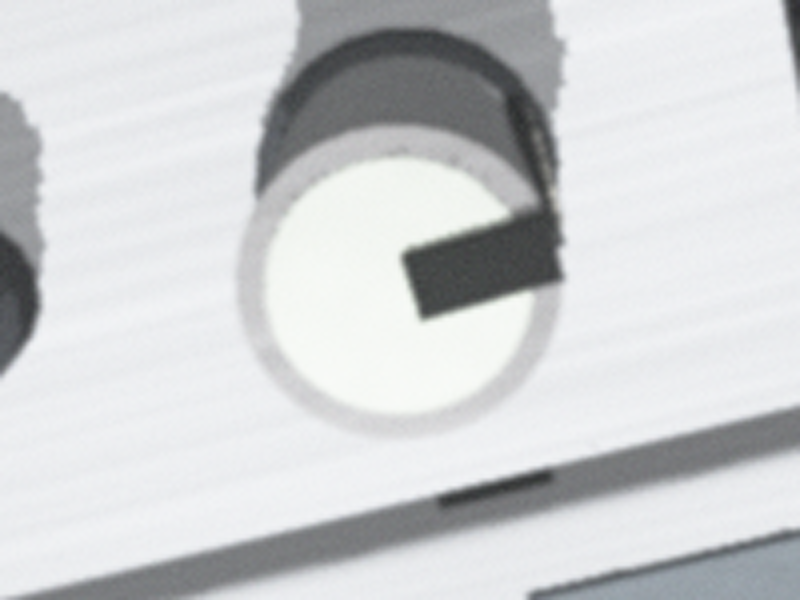

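The strip runs from (412,286) to (555,244), about 2° past the scanner direction, and the plate is edge-on on the right. The lid centre (402,280) is about 3 mm downslope of the prediction. I'll check the seating with the arm settled and model outlines overlaid.

```bash
python3 -m creep '[[0,0,0,0,0,0,0],[0,0,0,0,0,0,0],[0,0,0,0,0,0,0],[0,0,0,0,0,0,0]]' >/dev/null; python3 - <<'E'
from h import *
from workcell import imaging; import cv2
where(); s,P,Q=pose()
im=imaging.snapshot("wrist")["img"]; b=imaging.snapshot("scene")["img"]; t=imaging.snapshot("top")["img"]
x,y,yaw=np.load("p.npy"); a=np.radians(np.arange(0,360,5)); C=lambda r,h,cy=0:np.c_[r*np.cos(a),cy+r*np.sin(a),h+0*a]
L=[C(.028,.09),C(.0345,.012),C(.0345,0),C(.02,.058,-.11),np.array([[0,0,.094],[0,.026,.094]]),np.array([[.028,.09,.056],[-.028,.09,.056],[-.028,.13,.056],[.028,.13,.056],[.028,.09,.056]])]
def ov(im,pr,x0,y0,w,h,W,H):
    o=cv2.resize(im[y0:y0+h,x0:x0+w],(W,H),interpolation=cv2.INTER_CUBIC)
    for l in L: cv2.polylines(o,[np.int32(((pr(l)-[x0,y0]+.5)*[W/w,H/h])*16)],False,(0,0,255),1,cv2.LINE_AA,4)
    return o
w=lambda l:proj_w(l,P,Q)
A=ov(im,lambda l:wproj(l,P,Q),110,120,400,200,800,400)
g=lambda n:(lambda l:proj(n,l@frame(yaw).T+[x,y,.1]))
B=ov(b,g("scene"),300,230,100,50,400,200); D=ov(t,g("top"),240,195,100,50,400,200)
cv2.imwrite("pics/w4.png",np.vstack([A,np.hstack([B,D])]))
E
```

```text
t 8.9 local mm [ -0.6  -0.3 193.7] tilt err deg [-0.13 -0.07] phi 75.0 q [ 0.06 -0.66  2.26 -0.06  1.05 -1.19] F [ 0.4  0.  -0.6] w 0.0855
```

View pics/w4.png

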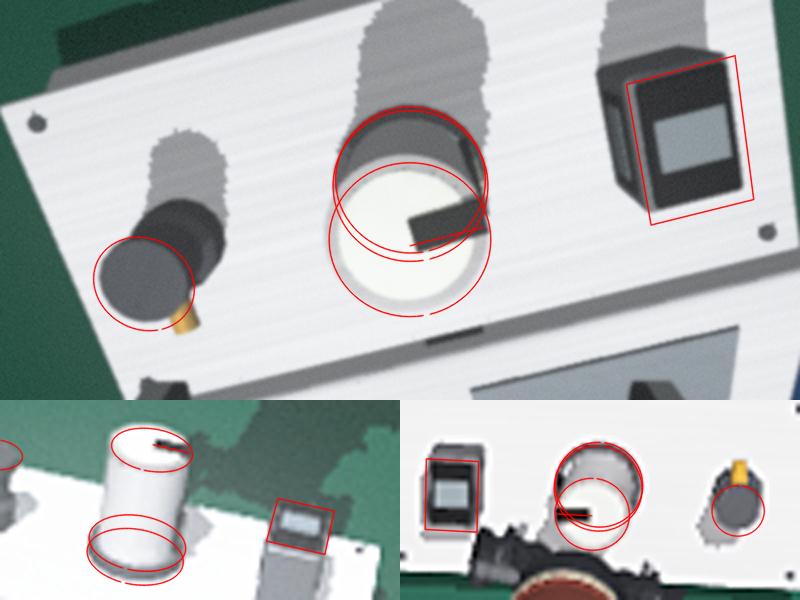

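The outlines of the scanner, valve, nest ring and lid match in all three views to within the calibration error. The wrist view shifts every tall object by the same small amount, so the canister is seated. The strip points at the scanner within about 2°, and the gripper is clear. I'm handing in.

```bash
python3 -c "
from workcell import bot; print(bot.finish_job())"
```

```text
the job is handed in; nothing more can be done
None
```

I turned the canister about 125° in its nest so its code plate faces the scanner block on the left. I then let go, backed the gripper off along the canister's axis and handed the job in at about 9 s. No verdict was reported.

- **Facing the scanner:** the last pictures show the lid strip pointing at the scanner, about 2° past dead centre. I left that uncorrected.
- **Seating:** model outlines laid over all three camera views match the canister standing in the nest. In the wrist view the lid sat about 3 mm off the prediction. The fixed scanner and valve were shifted the same way there, so I took this as calibration error, not a lean.
- **Forces:** the wrist force readings stayed at about 12 N or less while gripping and turning, and were about zero after release.
- **Other objects:** the path kept clear of the tray, cup, handset, scanner and valve. I did not re-measure the tray, cup or handset at the end.

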